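Build up the two shafts of a reduction gearbox

TASK

Assemble the two gearbox shafts that stand upright in their aluminium plates. On the thicker layshaft goes first the large gear, down against the shoulder, then the plain spacer sleeve, then the large bearing on top; on the thinner input shaft goes first the pinion, then the small bearing. Lower each part fully home without letting it drop, and leave the spray bottle, the tape measure and the roll of strap where they are.

Things in the scene. Friction and masses are not known exactly. Their poses are not given: they have to be found in the camera images.
- gear: large steel spur gear, 66 mm across its 28 teeth, 16 mm thick, two turned grooves in its flat face, bore 28 mm. It lies flat; origin at the centre of its underside, z up along the bore. Home height of its underside above the layshaft's origin (on its shoulder): 32 mm.
- sleeve: plain steel spacer sleeve, outside 44 mm, bore 28 mm, 16 mm high, no teeth, no seal. It lies flat; origin at the centre of its underside, z up along the bore. Home height of its underside above the layshaft's origin (on the gear): 48 mm.
- large_bearing: the larger of two ball bearings (steel rings with a black seal between), outside 56 mm, bore 21 mm, 14 mm high. It lies flat; origin at the centre of its underside, z up along the bore. Home height of its underside above the layshaft's origin (on the sleeve): 64 mm.
- pinion: small steel spur gear, 46 mm across its 18 teeth, 24 mm high, bore 22 mm. It lies flat; origin at the centre of its underside, z up along the bore. Home height of its underside above the input shaft's origin (on its shoulder): 32 mm.
- small_bearing: the smaller ball bearing (steel rings, black seal), outside 40 mm, bore 17 mm, 12 mm high. It lies flat; origin at the centre of its underside, z up along the bore. Home height of its underside above the input shaft's origin (on the pinion): 56 mm.
- layshaft: fixed upright steel shaft, the thicker, taller one, in a 72 mm square aluminium plate. Origin: underside of the plate, on the shaft's axis; z up. Heights above it: plate top 20 mm; shoulder 42 mm wide, top at 32; then 25 mm diameter to 58, taper to 18 mm at 61.5, 18 mm to 79, taper to a 12 mm threaded end from 82 to the tip at 91.5. Parts slide down freely with 3 mm diametral play.
- input_shaft: fixed upright steel shaft, the thinner, shorter one, in a 60 mm square aluminium plate. Origin: underside of the plate, on the shaft's axis; z up. Heights above it: plate top 20 mm; shoulder 30 mm wide, top at 32; then 19 mm diameter to 51.5, taper to 14 mm at 54, 14 mm to 69, taper to a 9 mm threaded end from 71.5 to the tip at 81.5. Parts slide down freely with 3 mm diametral play.
- spray_bottle: slim pale translucent pump spray bottle, 42 mm diameter, 171 mm tall, standing near the back left corner of the bench. Origin at the centre of its underside. Not to be moved.
- tape_measure: green tape measure standing on its foot, 32 x 79 x 62 mm high. Origin at the centre of its underside. Not to be moved.
- strap_roll: flat roll of perforated steel pipe strap, 69 mm diameter, 19 mm high, hollow in the middle: not a part of the gearbox. Origin at the centre of its underside. Not to be moved.
Not all that is in view belongs to the job. What is shaped like the small_bearing but red or turquoise is not meant.

How it is judged:
At the end, for the whole second after the job is handed in: Gear on the layshaft's shoulder, sleeve on the gear, large bearing on the sleeve; pinion on the input shaft's shoulder, small bearing on the pinion. Each within 4 mm of its shaft's axis and 3 mm of its home height, level within 0.08 rad, at rest (horizontal distance between each of gear, sleeve, large_bearing and layshaft below 0.004 m and z of gear in the frame of layshaft between 0.029 and 0.035 m and angle between each of gear, sleeve, large_bearing, pinion, small_bearing's own z axis and vertical below 0.08 rad and linear speed of each of gear, sleeve, large_bearing, pinion, small_bearing below 0.01 m/s and z of sleeve in the frame of layshaft between 0.045 and 0.051 m and z of large_bearing in the frame of layshaft between 0.061 and 0.067 m and horizontal distance between each of pinion, small_bearing and input_shaft below 0.004 m and z of pinion in the frame of input_shaft between 0.029 and 0.035 m and z of small_bearing in the frame of input_shaft between 0.053 and 0.059 m); the robot touches nothing.
It fails at once if a gearbox part is let fall (over 0.8 m/s out of the fingers, a drop of more than about 30 mm) ((linear speed of gear above 0.8 m/s and contact force between the fingers and gear below 0.05 N) or (linear speed of sleeve above 0.8 m/s and contact force between the fingers and sleeve below 0.05 N) or (linear speed of large_bearing above 0.8 m/s and contact force between the fingers and large_bearing below 0.05 N) or (linear speed of pinion above 0.8 m/s and contact force between the fingers and pinion below 0.05 N) or (linear speed of small_bearing above 0.8 m/s and contact force between the fingers and small_bearing below 0.05 N)).
It fails at once if the spray bottle, the tape measure or the roll of strap is moved more than 30 mm or tipped over (distance of any of spray_bottle, tape_measure, strap_roll from where it was at the start of the episode above 0.03 m or angle between any of spray_bottle, tape_measure, strap_roll's own z axis and vertical above 0.5 rad).
It also fails if it takes over 131 s, if anything falls off the work surface, if the arm or the gripper's body presses on something with over 40 N, if the wrist force passes 120 N, or if a joint passes its speed limit or range.

ROBOT

A 7-joint arm with a two-finger parallel gripper is mounted at the origin on a cart in front of the work surface, level with it; the furniture and walls round the work are solid. World frame = base frame: x ahead of the robot, y to its left, z up, the work surface at z = 0. Lengths are in m, angles in rad, forces in N, time in s.
With the tool pointing down it reaches from about 0.4 to 0.85 m from the base axis. Payload 10.4 kg.
Tool frame: the origin (TCP) lies at the very end of the fingers, on their centre line; the grasp point (between the pads) lies 19 mm behind it (r.pinch_z is the distance from the TCP to the grasp point, in m); z points along the fingers, y is the line along which they close (so a half turn about z gives the same grasp; the last joint's range is limited). The gripper opens to 87 mm and grips with 3 to 60 N. Pads are 19 mm wide; open, the fingers measure 117 mm over their backs; the gripper's body (75 mm by 190 mm) begins 51 mm behind the grasp point.
Start: joints at [1.163, 0.332, -0.065, 1.46, 0.022, 1.35, -0.088], TCP at [0.235, -0.579, 0.223] pointing down, gripper open.
Joint ranges: [-2.6, 2.6], [-0.5, 2.12], [-1.47, 1.34], [0.16, 2.42], [-1.27, 4.41], [0.06, 2.06], [-2.6, 2.6]. Speed limits (rad/s): [2.22, 2.22, 2.79, 2.79, 3.14, 3.14, 3.14].

INTERFACE

Orientations are given as a unit quaternion [x, y, z, w].
In Python, from bench import r, camera gives the robot as it stands. The module is installed in compiled form; this text tells all that it offers.
- The arm moves only by the shell command python3 -m pendant 'ROWS' [FORCE]. ROWS is JSON, a list of rows, each an object with "dp": the shift along the tool's x, y, z as a fraction of full scale, a list of three; "rotation": the turn, a rotation vector about the tool's x, y, z as a fraction of full scale, a list of three; "jaw": the opening, from 0 (shut) to 1 (fully open). A call has 1 to 8 rows; each row is the pose to reach, as a shift and turn from the pose commanded when the call began, along the tool's axes at that moment, turning the shorter way round; what a row does not reach only later rows make up. Full scale, the value 1, is 0.15 m for a shift and 2 pi rad for a turn. A row lasts 1/8 s, in which the tool goes at most 62.5 mm and 10.7 degrees, less where a joint would pass 70% of its speed; a pose out of reach is approached as far as the arm can. A call with a number of a shift or a turn outside -1 to 1 is refused whole. A call with a gripper value outside its range is refused whole. The fingers move at their own pace and stop on an object; FORCE is the grip in N (left out, the last holds). Time passes only in rows, so rows that repeat a pose let the fingers close. It gives the time, the measured TCP pose, the force, the opening and the grip force at its end, in the units of the state.
- r.read_state(): the state, without advancing time (a new reading comes with each control period).
- camera(name): name is "side" or "top" or "wrist"; returns a dict with "image" (480x640x3 uint8, red, green, blue), "z_map" (480x640 float32, m along the optical axis (not along the pixel's ray), 0 where there is no reading), "mtx" (3x3 intrinsics, pixels), "distortion" ([k1, k2, p1, p2, k3] as OpenCV has them; the pictures are not rectified), "T" (4x4, takes a point from camera to world coordinates). Camera axes: x right, y down, z forward; pixel columns grow to the right and rows downward; lengths in m; the calibration is good to about 2 mm. A picture is of the moment at which its call begins.
- r.close_job(): hands the job in; it is judged then, once.
The state is a dict: "time": time; "joint_positions": joint angles; "joint_vel": joint speeds; "joint_torque": joint torques, N m; "ee_pos": TCP position; "eef_rot": TCP orientation; "ft_force": force on the tool from outside, world axes, zero at the start; "torque": the same for the moment, N m; "width": finger opening in m; "grip_force": force on a finger pad.
Only numpy, scipy, OpenCV 4.12 (cv2) and the standard library are available. Lean on these libraries where they do the work, as an engineer would, in place of code of your own. Each camera call takes 0.05 s, during which the arm holds its last target. There are 200 camera calls.

## Working session

There is one attempt and no reset: what is moved stays moved. The work goes in short steps, Python scripts to look and compute and a shell command to move; the robot and the scene stay as the last step left them, time stands still between calls to the robot, and variables do not carry over. Pictures are saved under pics/ and viewed, at most 14 in all, crops included, and the job is handed in when it is done.

```bash
mkdir -p pics
python3 - <<'E'
from bench import r,camera
import cv2,numpy as np
s=r.read_state();print({k:np.round(v,3).tolist() for k,v in s.items()},r.pinch_z)
for n in("top","side"):
    c=camera(n);np.savez(n+".npz",**c);cv2.imwrite(f"pics/{n}0.png",c["image"][:,:,::-1])
    print(n,c["mtx"].tolist(),c["distortion"],c["T"].round(3).tolist())
E
```

```text
{'time': 0.0, 'joint_positions': [1.163, 0.333, -0.065, 1.461, 0.022, 1.35, -0.088], 'joint_vel': [0.0, -0.0, -0.002, -0.0, -0.0, -0.002, -0.001], 'joint_torque': [-0.0, -62.326, 0.024, -38.99, -0.061, 0.04, 0.0], 'ee_pos': [0.234, -0.579, 0.222], 'eef_rot': [0.982, 0.191, -0.0, -0.001], 'ft_force': [0.326, 0.648, 1.089], 'torque': [-0.02, 0.02, -0.052], 'grip_force': 0.0, 'width': 0.087} 0.0187
top [[522.9098693586691, 0.0, 332.81722878748604], [0.0, 522.9098693586691, 245.10821562402387], [0.0, 0.0, 1.0]] [8.64521957e-05 0.00000000e+00 0.00000000e+00 0.00000000e+00
 0.00000000e+00] [[0.016, -0.996, 0.086, 0.408], [-1.0, -0.018, -0.023, -0.111], [0.024, -0.086, -0.996, 1.423], [0.0, 0.0, 0.0, 1.0]]
side [[515.5322270606359, 0.0, 304.17983068742404], [0.0, 515.5322270606359, 245.08471788538944], [0.0, 0.0, 1.0]] [0.00950155 0.         0.         0.         0.        ] [[0.983, -0.121, 0.138, 0.359], [-0.182, -0.548, 0.816, -1.139], [-0.023, -0.827, -0.561, 0.736], [0.0, 0.0, 0.0, 1.0]]
```

View pics/top0.png

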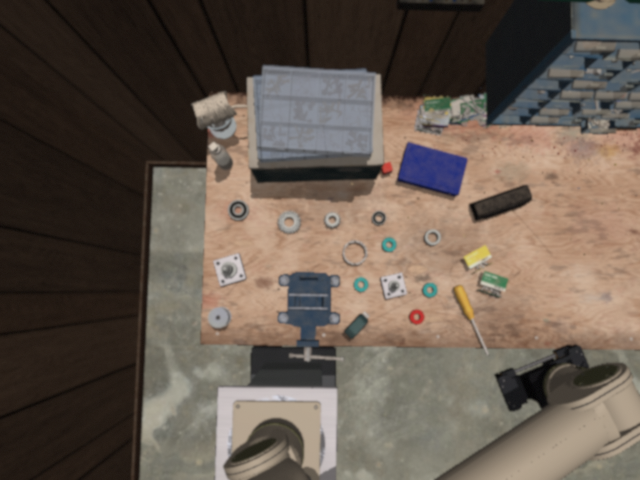

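View pics/side0.png

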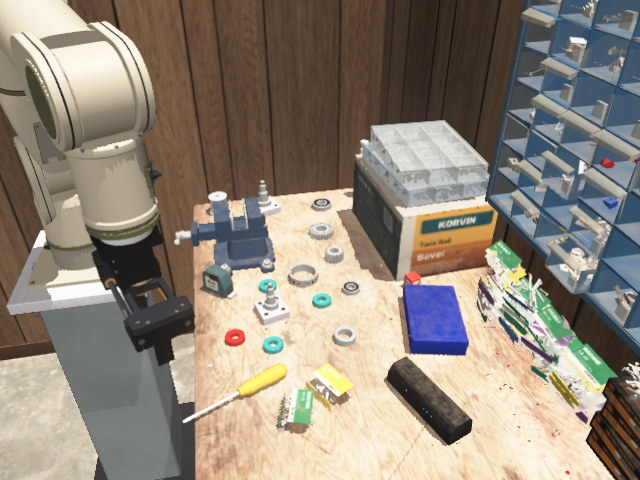

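Top picture: the candidates are rings and discs at large bearing (238,210), gear (289,222), pinion (332,219), small bearing (379,217), sleeve (433,237) and strap roll (354,253). The turquoise and red rings (389,244), (360,285), (429,290), (416,317) are decoys. The layshaft plate is at (229,269) and the input plate at (393,286). The vise at (310,300) and the tape at (356,326) are obstacles. I'll confirm in one crop and measure.

```bash
cat > h.py <<'E'
import numpy as np,cv2
def load(n): return dict(np.load(n+".npz"))
def ray(c,uv):
    p=cv2.undistortPoints(np.array([[uv]],float),c["mtx"],c["distortion"])[0,0]
    return c["T"][:3,3],c["T"][:3,:3]@np.array([p[0],p[1],1])
def onplane(c,uv,z):
    o,d=ray(c,uv); return o+d*(z-o[2])/d[2]
def cloud(c):
    h,w=c["z_map"].shape
    u,v=np.meshgrid(np.arange(w),np.arange(h))
    p=cv2.undistortPoints(np.stack([u,v],-1).reshape(-1,1,2).astype(float),c["mtx"],c["distortion"]).reshape(h,w,2)
    P=np.concatenate([p,np.ones((h,w,1))],-1)*c["z_map"][...,None]
    return P@c["T"][:3,:3].T+c["T"][:3,3]
E
python3 - <<'E'
from h import *
for n,seeds in (("top",dict(gear=(289,222,.016),sleeve=(433,237,.016),lb=(238,210,.014),pin=(332,219,.024),sb=(379,217,.012),strap=(354,253,.019))),
  ("side",dict(gear=(321,231,.016),sleeve=(345,336,.016),lb=(321,204,.014),pin=(334,254,.024),sb=(351,288,.012),strap=(303,275,.019)))):
    c=load(n);C=cloud(c)
    for k,(u,v,h) in seeds.items():
        p=onplane(c,(u,v),h)
        W=C[v-25:v+25,u-25:u+25].reshape(-1,3)
        W=W[(np.hypot(*(W[:,:2]-p[:2]).T)<.055)&(abs(W[:,2]-h)<.005)]
        q=W[:,:2].astype(np.float32)
        (a,b),R=cv2.minEnclosingCircle(q)
        print(n,k,p[:2].round(4),len(q),"enc",round(a,4),round(b,4),"dia",round(2*R,4),"z",np.median(W[:,2]).round(4))
    if n=="top":
        for k,(u,v) in dict(lay=(229,269),inp=(393,286)).items():
            p=onplane(c,(u,v),.02);W=C[v-30:v+30,u-30:u+30].reshape(-1,3)
            W=W[np.hypot(*(W[:,:2]-p[:2]).T)<.07]
            P=W[abs(W[:,2]-.02)<.004][:,:2].astype(np.float32);print(k,cv2.minAreaRect(P),len(P),"maxz",W[:,2].max())
            print("upper",[(z,np.round(W[abs(W[:,2]-z)<.008].mean(0),4).tolist()) for z in (.032,.05,.065,.08)])
        t=C[:,:,2]; m=(C[...,2]>.03)&(C[...,0]>.3)&(C[...,0]<.85)&(C[...,2]<.4)
        nl,lab,st,ce=cv2.connectedComponentsWithStats(m.astype(np.uint8))
        for i in range(1,nl):
            if st[i,4]>15: W=C[lab==i];print("tall",st[i,:4],W.min(0).round(3),W.max(0).round(3))
im=cv2.imread("pics/top0.png")[140:340,195:455];cv2.imwrite("pics/crop1.png",cv2.resize(im,None,fx=3,fy=3,interpolation=2))
E
```

```text
top gear [ 0.5908 -0.023 ] 276 enc 0.5909 -0.0215 dia 0.0653 z 0.0151
top sleeve [ 0.5571 -0.4146] 118 enc 0.5573 -0.4116 dia 0.0453 z 0.0156
top lb [0.6212 0.1158] 222 enc 0.6217 0.1178 dia 0.0567 z 0.0123
top pin [ 0.6001 -0.1391] 110 enc 0.5991 -0.1386 dia 0.0448 z 0.023
top sb [ 0.6097 -0.2675] 133 enc 0.6186 -0.2594 dia 0.0731 z 0.0106
top strap [ 0.5095 -0.2   ] 121 enc 0.5095 -0.2027 dia 0.0707 z 0.0179
lay ((0.4591958522796631, 0.13433605432510376), (0.0716627910733223, 0.07200749218463898), 17.584552764892578) 394 maxz 0.09517612114092211
upper [(0.032, [0.4607, 0.1317, 0.0298]), (0.05, [0.4599, 0.1294, 0.0527]), (0.065, [0.4561, 0.1287, 0.0612]), (0.08, [0.4591, 0.1324, 0.0815])]
inp ((0.4235897958278656, -0.30602771043777466), (0.059555985033512115, 0.05975166708230972), 14.101494789123535) 314 maxz 0.08254594144858673
upper [(0.032, [0.4235, -0.3063, 0.0291]), (0.05, [0.4238, -0.3021, 0.0512]), (0.065, [0.4247, -0.3043, 0.0667]), (0.08, [0.4229, -0.3067, 0.0778])]
tall [485  78 155  57] [ 0.744 -0.803  0.314] [ 0.85  -0.462  0.4  ]
tall [247  95 146  86] [ 0.698 -0.299  0
[... 534 characters left out ...]
479 0.153 0.095]
tall [288 276  40  58] [ 0.3   -0.128  0.03 ] [ 0.444 -0.031  0.141]
tall [389 281  11  11] [ 0.409 -0.32   0.03 ] [ 0.436 -0.293  0.083]
tall [208 308  20  20] [0.309 0.129 0.03 ] [0.358 0.18  0.056]
tall [344 314  24  19] [ 0.3   -0.236  0.03 ] [ 0.347 -0.175  0.064]
side gear [ 0.5905 -0.037 ] 221 enc 0.5927 -0.0248 dia 0.0698 z 0.0143
side sleeve [ 0.5565 -0.4227] 185 enc 0.5582 -0.4157 dia 0.0459 z 0.0143
side lb [0.6206 0.1045] 145 enc 0.625 0.1138 dia 0.0652 z 0.0113
side pin [ 0.597 -0.156] 126 enc 0.5999 -0.1408 dia 0.048 z 0.0221
side sb [ 0.6078 -0.2752] 151 enc 0.609 -0.2687 dia 0.0428 z 0.0097
side strap [ 0.5105 -0.215 ] 175 enc 0.5149 -0.2038 dia 0.074 z 0.017
```

View pics/crop1.png

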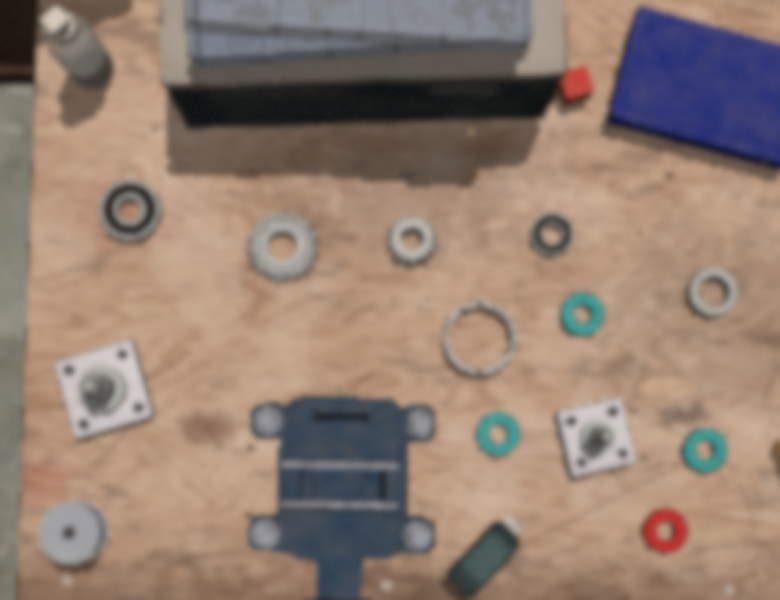

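The crop confirms it: large bearing with black seal, toothed gear, toothed pinion, small black-sealed bearing (552,235 in the crop) and plain sleeve (712,293). The strap roll is the thin hollow ring (480,340). The measured diameters match the given sizes. First move: align the tool with world axes and go over the pinion.

```bash
python3 -m pendant '[{"dp":[0.92,-0.49,0],"rotation":[0,0,0.0612],"jaw":1},{"dp":[0.92,-0.49,0],"rotation":[0,0,0.0612],"jaw":1},{"dp":[0.92,-0.49,0],"rotation":[0,0,0.0612],"jaw":1},{"dp":[0.92,-0.49,0],"rotation":[0,0,0.0612],"jaw":1}]' 20
python3 -m pendant '[{"dp":[0.59,-0.71,0],"rotation":[0,0,0],"jaw":1},{"dp":[0.59,-0.71,0],"rotation":[0,0,0],"jaw":1},{"dp":[0.59,-0.71,0],"rotation":[0,0,0],"jaw":1},{"dp":[0.59,-0.71,0],"rotation":[0,0,0],"jaw":1}]'
python3 -m pendant '[{"dp":[0.59,-0.71,0],"rotation":[0,0,0],"jaw":1},{"dp":[0.59,-0.71,0],"rotation":[0,0,0],"jaw":1},{"dp":[0.59,-0.71,0],"rotation":[0,0,0],"jaw":1},{"dp":[0.59,-0.71,0],"rotation":[0,0,0],"jaw":1}]'
python3 -m pendant '[{"dp":[0.59,-0.71,0],"rotation":[0,0,0],"jaw":1},{"dp":[0.59,-0.71,0],"rotation":[0,0,0],"jaw":1},{"dp":[0.59,-0.71,0],"rotation":[0,0,0],"jaw":1},{"dp":[0.59,-0.71,0],"rotation":[0,0,0],"jaw":1},{"dp":[0.59,-0.71,0],"rotation":[0,0,0],"jaw":1}]'
python3 - <<'E'
from bench import r,camera
import cv2,numpy as np
s=r.read_state();print({k:np.round(v,4).tolist() for k,v in s.items()})
c=camera("wrist");np.savez("wrist.npz",**c);cv2.imwrite("pics/w1.png",c["image"][:,:,::-1])
print(c["mtx"].tolist(),c["distortion"],c["T"].round(3).tolist())
E
```

```text
time: 0.6
ee_pos: [0.3376, -0.4566, 0.2225]
eef_rot: [1.0, 0.003, 0.0, -0.0]
ft_force: [-0.3, 1.2, 0.7]
width: 0.0867
grip_force: 0.0
time: 1.1
ee_pos: [0.4232, -0.3532, 0.2224]
eef_rot: [1.0, 0.001, -0.0, 0.0]
ft_force: [-0.2, 0.1, 0.2]
width: 0.0874
grip_force: 0.0
time: 1.6
ee_pos: [0.5112, -0.248, 0.2222]
eef_rot: [1.0, -0.0, -0.0, 0.0]
ft_force: [0.2, -0.5, -0.2]
width: 0.0867
grip_force: 0.0
time: 2.22
ee_pos: [0.5992, -0.1434, 0.2225]
eef_rot: [1.0, -0.002, -0.0, 0.001]
ft_force: [1.0, -0.2, -0.5]
width: 0.0871
grip_force: 0.0
{'time': 2.225, 'joint_positions': [0.4459, 0.3368, -0.3643, 1.471, 0.1225, 1.3565, -1.5006], 'joint_vel': [0.0004, -0.0058, -0.006, 0.0006, -0.0019, 0.0006, -0.0063], 'joint_torque': [-1.1208, -60.5105, -4.5415, -38.9261, -0.092, -0.0926, 0.0118], 'ee_pos': [0.5992, -0.1434, 0.2225], 'eef_rot': [1.0, -0.002, -0.0003, 0.0008], 'ft_force': [0.9512, -0.2499, -0.5114], 'torque': [0.0104, -0.0023, -0.0203], 'grip_force': 0.0, 'width': 0.0871}
[[405.72070179587723, 0.0, 317.6607354742009], [0.0, 405.72070179587723, 239.43097986677387], [0.0, 0.0, 1.0]] [-0.00053739  0.          0.          0.          0.        ] [[-0.005, -0.961, -0.276, 0.675], [-1.0, 0.005, -0.0, -0.144], [0.001, 0.276, -0.961, 0.385], [0.0, 0.0, 0.0, 1.0]]
```

View pics/w1.png

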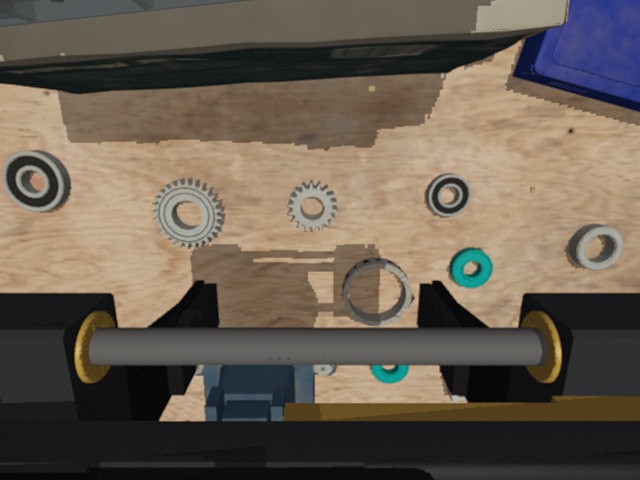

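Wrist picture: large bearing (36,181), gear (188,213), pinion (312,207), small bearing (448,195), sleeve (596,247) and strap roll (377,291), all sharp. The camera sits about 75 mm ahead of the tool, toward the box, so I'll make a half turn before descending. First I measure from this view.

```bash
cat >> h.py <<'E'
def disc(c,uv,h,D,win=50,band=.004):
    """centre of the flat top (height h, diameter D) of a round part near pixel uv"""
    C=cloud(c);u,v=uv;p=onplane(c,uv,h)
    W=C[max(v-win,0):v+win,max(u-win,0):u+win].reshape(-1,3)
    W=W[(abs(W[:,2]-h)<band)&(np.hypot(*(W[:,:2]-p[:2]).T)<D/2+.012)]
    q=W[:,:2].astype(np.float32);(a,b),R=cv2.minEnclosingCircle(q)
    e=cv2.fitEllipse(cv2.convexHull(q))
    return (np.round([a,b],4),round(2*R,4)),np.round(e[0],4),np.round(e[1],4),np.median(W[:,2]).round(4),len(q)
E
python3 - <<'E'
from h import *
c=load("wrist")
for k,(u,v,h,D) in dict(gear=(188,213,.016,.066),sleeve=(596,247,.016,.044),lb=(36,181,.014,.056),pin=(312,207,.024,.046),sb=(448,195,.012,.04)).items():
    print(k,onplane(c,(u,v),h).round(4),*disc(c,(u,v),h,D))
C=cloud(c);m=C[...,2]>.06;m&=C[...,0]>.6;print("box minx",np.percentile(C[m][:,0],1))
E
python3 -m pendant '[{"dp":[0,0,0],"rotation":[0,0,-0.25],"jaw":1},{"dp":[0,0,0],"rotation":[0,0,-0.25],"jaw":1},{"dp":[0,0,0],"rotation":[0,0,-0.25],"jaw":1},{"dp":[0,0,0],"rotation":[0,0,-0.25],"jaw":1},{"dp":[0,0,0],"rotation":[0,0,-0.25],"jaw":1},{"dp":[0,0,0],"rotation":[0,0,-0.25],"jaw":1},{"dp":[0,0,0],"rotation":[0,0,-0.25],"jaw":1},{"dp":[0,0,0],"rotation":[0,0,-0.25],"jaw":1}]'
python3 -m pendant '[{"dp":[0,0,0],"rotation":[0,0,-0.25],"jaw":1},{"dp":[0,0,0],"rotation":[0,0,-0.25],"jaw":1},{"dp":[0,0,0],"rotation":[0,0,-0.25],"jaw":1},{"dp":[0,0,0],"rotation":[0,0,-0.25],"jaw":1},{"dp":[0,0,0],"rotation":[0,0,-0.25],"jaw":1},{"dp":[0,0,0],"rotation":[0,0,-0.25],"jaw":1},{"dp":[0,0,0],"rotation":[0,0,-0.25],"jaw":1},{"dp":[0,0,0],"rotation":[0,0,-0.25],"jaw":1}]'
python3 -m pendant '[{"dp":[0,0,0],"rotation":[0,0,-0.012],"jaw":1},{"dp":[0,0,0],"rotation":[0,0,0],"jaw":1}]'
python3 -m pendant '[{"dp":[0,0,0],"rotation":[0,0,0],"jaw":1}]'
python3 - <<'E'
from bench import r;s=r.read_state();print(s["ee_pos"].round(4) if hasattr(s["ee_pos"],"round") else s["ee_pos"],s["eef_rot"],s["joint_positions"])
E
```

```text
gear [ 0.5955 -0.0242  0.016 ] (array([ 0.5934, -0.0224]), 0.0671) [ 0.5938 -0.0223] [0.0654 0.0659] 0.0159 2713
sleeve [ 0.5606 -0.4091  0.016 ] (array([ 0.5583, -0.413 ]), 0.0453) [ 0.5587 -0.4131] [0.0437 0.0448] 0.0156 1063
lb [0.6255 0.1123 0.014 ] (array([0.6249, 0.1166]), 0.058) [0.6249 0.1164] [0.0557 0.0569] 0.0134 2691
pin [ 0.6022 -0.1393  0.024 ] (array([ 0.6013, -0.1392]), 0.0462) [ 0.6014 -0.1392] [0.0454 0.0456] 0.0239 1133
sb [ 0.6105 -0.2653  0.012 ] (array([ 0.6096, -0.2668]), 0.0409) [ 0.6099 -0.2668] [0.0398 0.0403] 0.0112 1240
box minx 0.6041052258669958
time: 3.28
ee_pos: [0.5996, -0.1419, 0.2227]
eef_rot: [0.73, 0.683, -0.0, 0.0]
ft_force: [0.9, -0.7, -0.0]
width: 0.0872
grip_force: 0.0
time: 4.28
ee_pos: [0.5996, -0.142, 0.2226]
eef_rot: [0.069, 0.998, -0.001, -0.0]
ft_force: [-0.2, 0.2, 1.0]
width: 0.0867
grip_force: 0.0
time: 4.53
ee_pos: [0.5996, -0.1421, 0.2225]
eef_rot: [0.072, 0.997, -0.001, -0.0]
ft_force: [0.1, 0.1, 0.3]
width: 0.0872
grip_force: 0.0
time: 4.65
ee_pos: [0.5997, -0.1416, 0.2226]
eef_rot: [0.072, 0.997, -0.001, -0.0]
ft_force: [-0.2, 0.0, -0.8]
width: 0.0872
grip_force: 0.0
[ 0.5997 -0.1416  0.2226] [ 7.16128284e-02  9.97432298e-01 -6.39657278e-04 -6.99930637e-05] [ 0.77185415  0.42706744 -0.81852023  1.45216255  0.31338472  1.39690665
  1.37172736]
```

```bash
python3 -m pendant '[{"dp":[0,0,0],"rotation":[0,0,-0.0228],"jaw":1},{"dp":[0,0,0],"rotation":[0,0,-0.0228],"jaw":1}]'
cat > snap.py <<'E'
import sys
from bench import r,camera
from h import *
np.set_printoptions(suppress=True,precision=4)
def snap(n):
    c=camera("wrist");np.savez("wrist.npz",**c);cv2.imwrite(f"pics/{n}.png",c["image"][:,:,::-1]);return c
def pix(c,P):
    T=np.linalg.inv(c["T"]);q=T[:3,:3]@np.array(P)+T[:3,3]
    p=c["mtx"]@(q/q[2]);return int(p[0]),int(p[1])
E
python3 - <<'E'
from snap import *
c=snap("w2");s=r.read_state();print(s["ee_pos"],s["eef_rot"],c["T"])
for k,P,D in (("pin",(.600,-.139,.024),.046),("gear",(.592,-.022,.016),.066),("sb",(.609,-.267,.012),.04)):
    uv=pix(c,P);print(k,uv)
    if 0<uv[0]<640 and 0<uv[1]<480: print(*disc(c,uv,P[2],D))
E
```

```text
time: 4.9
ee_pos: [0.6, -0.1407, 0.2226]
eef_rot: [-0.001, 1.0, -0.0, -0.0]
ft_force: [-0.1, 0.3, -0.6]
width: 0.0869
grip_force: 0.0
[ 0.6001 -0.1406  0.2226] [ 0.0005  1.     -0.0002 -0.0001] [[-0.0008  0.9611  0.276   0.5248]
 [ 1.      0.0009 -0.0002 -0.1416]
 [-0.0004  0.276  -0.9611  0.3847]
 [ 0.      0.      0.      1.    ]]
pin (320, 209)
(array([ 0.6012, -0.1396]), 0.046) [ 0.601  -0.1395] [0.0451 0.0456] 0.0239 1133
gear (447, 199)
(array([ 0.594 , -0.0226]), 0.0666) [ 0.5938 -0.0228] [0.0655 0.0657] 0.016 2773
sb (184, 215)
(array([ 0.61  , -0.2671]), 0.0408) [ 0.6098 -0.2671] [0.0396 0.0403] 0.0113 1190
```

View pics/w2.png

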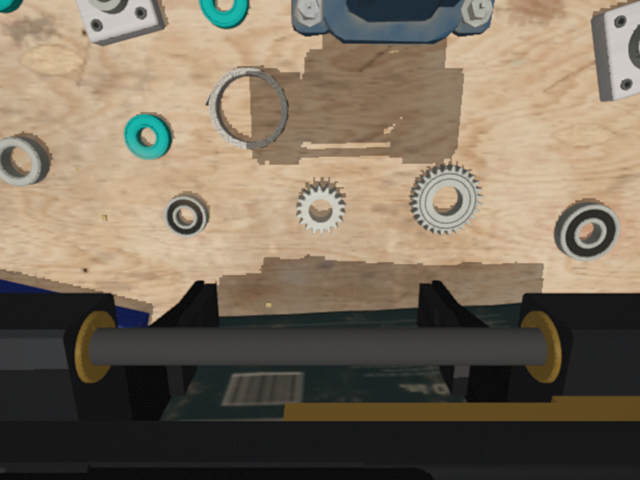

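```bash
python3 -m pendant '[{"dp":[-0.007,0.009,1],"rotation":[0,0,0],"jaw":1},{"dp":[-0.007,0.009,1],"rotation":[0,0,0],"jaw":1},{"dp":[-0.007,0.009,1],"rotation":[0,0,0],"jaw":1},{"dp":[-0.007,0.009,1],"rotation":[0,0,0],"jaw":1}]' 30
python3 -m pendant '[{"dp":[0,0,0.2],"rotation":[0,0,0],"jaw":1},{"dp":[0,0,0.35],"rotation":[0,0,0],"jaw":1},{"dp":[0,0,0.45],"rotation":[0,0,0],"jaw":1},{"dp":[0,0,0.45],"rotation":[0,0,0],"jaw":1},{"dp":[0,0,0.45],"rotation":[0,0,0],"jaw":1}]'
python3 -m pendant '[{"dp":[0,0,0],"rotation":[0,0,0],"jaw":0},{"dp":[0,0,0],"rotation":[0,0,0],"jaw":0},{"dp":[0,0,0],"rotation":[0,0,0],"jaw":0},{"dp":[0,0,0],"rotation":[0,0,0],"jaw":0},{"dp":[0,0,0],"rotation":[0,0,0],"jaw":0},{"dp":[0,0,0],"rotation":[0,0,0],"jaw":0}]'
```

```text
time: 5.45
ee_pos: [0.6, -0.1386, 0.0708]
eef_rot: [0.0, 1.0, 0.0, -0.002]
ft_force: [0.5, -0.5, 0.0]
width: 0.087
grip_force: 0.0
time: 6.08
ee_pos: [0.6021, -0.1384, 0.006]
eef_rot: [-0.001, 1.0, -0.0, 0.001]
ft_force: [-0.0, -0.2, 0.3]
width: 0.0867
grip_force: 0.0
time: 6.82
ee_pos: [0.6014, -0.1385, 0.0051]
eef_rot: [-0.001, 1.0, -0.0, 0.0]
ft_force: [-0.1, -0.2, 0.0]
width: 0.0449
grip_force: 30.0
```

```bash
python3 -m pendant '[{"dp":[0,0,-0.3],"rotation":[0,0,0],"jaw":0},{"dp":[0,0,-0.6],"rotation":[0,0,0],"jaw":0},{"dp":[0,0,-0.9],"rotation":[0,0,0],"jaw":0},{"dp":[0,0,-1],"rotation":[0,0,0],"jaw":0},{"dp":[0,0,-1],"rotation":[0,0,0],"jaw":0}]'
python3 -m pendant '[{"dp":[0.25,-0.23,0],"rotation":[0,0,0],"jaw":0},{"dp":[0.5,-0.46,0],"rotation":[0,0,0],"jaw":0},{"dp":[0.6,-0.56,0],"rotation":[0,0,0],"jaw":0},{"dp":[0.6,-0.56,0],"rotation":[0,0,0],"jaw":0},{"dp":[0.6,-0.56,0],"rotation":[0,0,0],"jaw":0},{"dp":[0.6,-0.56,0],"rotation":[0,0,0],"jaw":0}]'
cat >> snap.py <<'E'
def shaft(c,xy,hs,side):
    """plate rectangle, shoulder ring and shaft slices near xy"""
    C=cloud(c).reshape(-1,3);C=C[np.hypot(*(C[:,:2]-np.array(xy)).T)<.06]
    P=C[abs(C[:,2]-.02)<.003];m=cv2.minAreaRect(P[:,:2].astype(np.float32))
    print("plate",np.round(m[0],4),np.round(m[1],4),len(P),"maxz",C[:,2].max())
    for z0,z1 in hs:
        q=C[(C[:,2]>z0)&(C[:,2]<z1)][:,:2].astype(np.float32)
        if len(q)>8:
            A=np.c_[2*q,np.ones(len(q))];s=np.linalg.lstsq(A,(q**2).sum(1),rcond=None)[0]
            print((z0,z1),len(q),"circlefit",s[:2],"R",np.sqrt(s[2]+s[0]**2+s[1]**2))
E
python3 - <<'E'
from snap import *
c=snap("w3");s=r.read_state();print(s["ee_pos"],s["width"])
print(pix(c,(.4258,-.3065,.0815)))
shaft(c,(.4258,-.3065),((.036,.05),(.056,.068),(.073,.081)),.06)
E
```

```text
time: 7.45
ee_pos: [0.6015, -0.1386, 0.1551]
eef_rot: [-0.001, 1.0, -0.0, 0.0]
ft_force: [-0.6, -0.6, -2.7]
width: 0.0447
grip_force: 30.0
time: 8.2
ee_pos: [0.5121, -0.2213, 0.1545]
eef_rot: [-0.002, 1.0, 0.0, -0.0]
ft_force: [-0.1, -0.2, -3.0]
width: 0.045
grip_force: 30.0
[ 0.5121 -0.2215  0.1547] 0.045049398494878684
(164, 101)
plate [ 0.4255 -0.3077] [0.06 0.06] 5623 maxz 0.24958818527802795
(0.036, 0.05) 183 circlefit [ 0.4256 -0.3077] R 0.009401421886708844
(0.056, 0.068) 149 circlefit [ 0.4256 -0.3077] R 0.00686615349609306
(0.073, 0.081) 220 circlefit [ 0.4255 -0.3075] R 0.004229700655060348
```

View pics/w3.png

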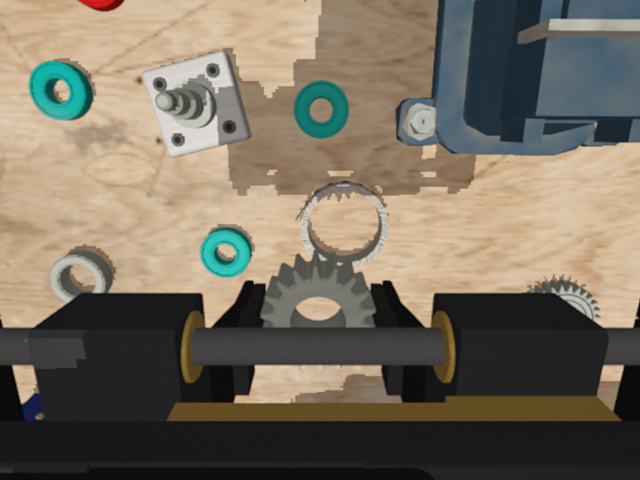

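Wrist picture: pinion held level (320,300), input shaft tip at (165,101), and the fits give the right diameters. I'll check the pinion's centre in the grip.

```bash
cat >> snap.py <<'E'
def held(c,R,h,uz=.0):
    """outer circle of held part's top face, from the visible arc; returns offset from TCP"""
    s=r.read_state();t=s["ee_pos"];C=cloud(c)
    W=C[250:330,200:440].reshape(-1,3);d=np.hypot(*(W[:,:2]-t[:2]).T)
    W=W[(d<R+.01)&(W[:,2]>t[2]-.01)&(W[:,2]<t[2]+.035)]
    top=np.percentile(W[:,2],95);W=W[abs(W[:,2]-top)<.002]
    # outermost points per angle on the camera (-x) side
    a=np.degrees(np.arctan2(W[:,1]-t[1],t[0]-W[:,0]));d=np.hypot(*(W[:,:2]-t[:2]).T)
    pts=np.array([W[(a>=b)&(a<b+8)][np.argmax(d[(a>=b)&(a<b+8)])] for b in range(-50,50,8) if ((a>=b)&(a<b+8)).any()])
    from scipy.optimize import least_squares
    f=least_squares(lambda p:np.hypot(*(pts[:,:2]-p).T)-R,t[:2],loss="soft_l1",f_scale=.0005)
    print("held top",top-t[2],"offset from TCP",f.x-t[:2],"res",np.round(f.fun*1e3,2))
E
python3 - <<'E'
from snap import *
c=load("wrist");held(c,.023,.024)
E
```

```text
Traceback (most recent call last):
  File "snap.py", line 30, in held
    f=least_squares(lambda p:np.hypot(*(pts[:,:2]-p).T)-R,t[:2],loss="soft_l1",f_scale=.0005)
  File "snap.py", line 30, in <lambda>
    f=least_squares(lambda p:np.hypot(*(pts[:,:2]-p).T)-R,t[:2],loss="soft_l1",f_scale=.0005)
                                        ~~~^^^^^^
IndexError: too many indices for array: array is 1-dimensional, but 2 were indexed
```

```bash
sed -i 's/top=np.percentile(W\[:,2\],95);W=W\[abs(W\[:,2\]-top)<.002\]/top=t[2]+h;print(np.histogram(W[:,2]-t[2],12));W=W[abs(W[:,2]-top)<.0025]/' snap.py
python3 - <<'E'
from snap import *
c=load("wrist");C=cloud(c);print(C[290,320],C[280,290],c["z_map"][290,320],c["z_map"][270:300,320][::6]);held(c,.023,.019)
E
```

```text
[ 0.4984 -0.2214  0.1729] [ 0.4969 -0.2333  0.1663] 0.15527052 [0.1624 0.1548 0.1544 0.1538 0.1559]
(array([ 244,  489,  518,  537,  628,  735, 1100, 2912,  288,  290,  240,
        219]), array([-0.0057, -0.0023,  0.0011,  0.0045,  0.0079,  0.0113,  0.0147,
        0.018 ,  0.0214,  0.0248,  0.0282,  0.0316,  0.035 ]))
held top 0.01899999999999999 offset from TCP [ 0.0002 -0.0012] res [ 0.07  0.21 -0.5   0.3  -3.92  0.83 -1.91  0.68  0.6  -1.95  0.73 -2.45
  0.25]
```

```bash
python3 -m pendant '[{"dp":[0.25,-0.25,0],"rotation":[0,0,0],"jaw":0},{"dp":[0.5,-0.5,0],"rotation":[0,0,0],"jaw":0},{"dp":[0.575,-0.571,0],"rotation":[0,0,0],"jaw":0},{"dp":[0.575,-0.571,0],"rotation":[0,0,0],"jaw":0},{"dp":[0.575,-0.571,0],"rotation":[0,0,0],"jaw":0},{"dp":[0.575,-0.571,0],"rotation":[0,0,0],"jaw":0}]'
python3 -m pendant '[{"dp":[0,0,0.15],"rotation":[0,0,0],"jaw":0},{"dp":[0,0,0.3],"rotation":[0,0,0],"jaw":0},{"dp":[0,0,0.4],"rotation":[0,0,0],"jaw":0},{"dp":[0,0,0.5],"rotation":[0,0,0],"jaw":0},{"dp":[0,0,0.55],"rotation":[0,0,0],"jaw":0},{"dp":[0,0,0.6],"rotation":[0,0,0],"jaw":0},{"dp":[0,0,0.6],"rotation":[0,0,0],"jaw":0}]'
python3 -m pendant '[{"dp":[0,0,0.02],"rotation":[0,0,0],"jaw":0},{"dp":[0,0,0.04],"rotation":[0,0,0],"jaw":0},{"dp":[0,0,0.06],"rotation":[0,0,0],"jaw":0},{"dp":[0,0,0.08],"rotation":[0,0,0],"jaw":0},{"dp":[0,0,0.08],"rotation":[0,0,0],"jaw":0}]'
```

```text
time: 9.0
ee_pos: [0.4267, -0.307, 0.1551]
eef_rot: [-0.002, 1.0, 0.0, 0.0]
ft_force: [0.7, 0.3, -2.1]
width: 0.045
grip_force: 30.0
time: 9.88
ee_pos: [0.4254, -0.3084, 0.0648]
eef_rot: [-0.001, 1.0, 0.0, -0.0]
ft_force: [1.5, 0.2, -2.2]
width: 0.0448
grip_force: 30.0
time: 10.5
ee_pos: [0.4254, -0.3083, 0.0528]
eef_rot: [-0.001, 1.0, 0.0, -0.0]
ft_force: [0.3, 0.0, -1.7]
width: 0.0448
grip_force: 30.0
```

```bash
python3 -m pendant '[{"dp":[0,0,0.03],"rotation":[0,0,0],"jaw":0},{"dp":[0,0,0.06],"rotation":[0,0,0],"jaw":0},{"dp":[0,0,0.08],"rotation":[0,0,0],"jaw":0},{"dp":[0,0,0.1],"rotation":[0,0,0],"jaw":0},{"dp":[0,0,0.104],"rotation":[0,0,0],"jaw":0},{"dp":[0,0,0.104],"rotation":[0,0,0],"jaw":0}]'
```

```text
time: 11.25
ee_pos: [0.4255, -0.3084, 0.0374]
eef_rot: [-0.001, 1.0, -0.0, -0.0]
ft_force: [-0.2, 0.1, -1.2]
width: 0.0447
grip_force: 30.0
```

```bash
python3 -m pendant '[{"dp":[0,0,0.006],"rotation":[0,0,0],"jaw":0},{"dp":[0,0,0.006],"rotation":[0,0,0],"jaw":0}]'
python3 -m pendant '[{"dp":[0,0,0],"rotation":[0,0,0],"jaw":0.62},{"dp":[0,0,0],"rotation":[0,0,0],"jaw":0.62},{"dp":[0,0,0],"rotation":[0,0,0],"jaw":0.75},{"dp":[0,0,0],"rotation":[0,0,0],"jaw":0.75}]'
python3 -m pendant '[{"dp":[0,0,-0.2],"rotation":[0,0,0],"jaw":0.8},{"dp":[0,0,-0.5],"rotation":[0,0,0],"jaw":0.8},{"dp":[0,0,-0.8],"rotation":[0,0,0],"jaw":1},{"dp":[0,0,-1],"rotation":[0,0,0],"jaw":1},{"dp":[0,0,-1],"rotation":[0,0,0],"jaw":1}]'
python3 -m pendant '[{"dp":[-0.45,0.1,0],"rotation":[0,0,0],"jaw":1},{"dp":[-0.7,0.13,0],"rotation":[0,0,0],"jaw":1},{"dp":[-0.7,0.13,0],"rotation":[0,0,0],"jaw":1},{"dp":[-0.7,0.13,0],"rotation":[0,0,0],"jaw":1}]'
python3 - <<'E'
from snap import *
c=snap("w4");s=r.read_state();print(s["ee_pos"])
print("pinion on shaft",*disc(c,pix(c,(.4256,-.3076,.056)),.056,.046))
print("sb",*disc(c,pix(c,(.6099,-.267,.012)),.012,.04))
E
```

```text
time: 11.5
ee_pos: [0.4256, -0.3085, 0.037]
eef_rot: [-0.001, 1.0, -0.0, 0.0]
ft_force: [-2.0, 1.1, 4.4]
width: 0.0449
grip_force: 30.0
time: 12.0
ee_pos: [0.4255, -0.3085, 0.0365]
eef_rot: [-0.001, 1.0, -0.0, 0.0]
ft_force: [0.6, -0.6, -0.5]
width: 0.0628
grip_force: 0.0
time: 12.62
ee_pos: [0.4266, -0.3091, 0.1888]
eef_rot: [-0.001, 1.0, -0.002, 0.001]
ft_force: [-0.2, 0.2, -0.3]
width: 0.0855
grip_force: 0.0
time: 13.12
ee_pos: [0.5297, -0.2887, 0.1853]
eef_rot: [-0.001, 1.0, 0.0, -0.001]
ft_force: [-0.2, -1.3, 0.7]
width: 0.087
grip_force: 0.0
[ 0.5294 -0.2892  0.1858]
pinion on shaft (array([ 0.4253, -0.3093]), 0.0463) [ 0.4254 -0.3092] [0.0455 0.0458] 0.0558 2338
sb (array([ 0.6098, -0.2677]), 0.0409) [ 0.6098 -0.2676] [0.0396 0.0405] 0.0114 1235
```

```bash
python3 -m pendant '[{"dp":[-0.3,0.1,0],"rotation":[0,0,0],"jaw":1},{"dp":[-0.535,0.142,0.3],"rotation":[0,0,0],"jaw":1},{"dp":[-0.535,0.142,0.7],"rotation":[0,0,0],"jaw":1},{"dp":[-0.535,0.142,0.9],"rotation":[0,0,0],"jaw":1},{"dp":[-0.535,0.142,0.9],"rotation":[0,0,0],"jaw":1},{"dp":[-0.535,0.142,0.9],"rotation":[0,0,0],"jaw":1}]'
```

```text
time: 13.92
ee_pos: [0.6111, -0.2682, 0.0536]
eef_rot: [-0.0, 1.0, -0.001, 0.001]
ft_force: [-0.1, 0.7, -1.0]
width: 0.0868
grip_force: 0.0
```

```bash
python3 -m pendant '[{"dp":[0.005,0.003,0.15],"rotation":[0,0,0],"jaw":1},{"dp":[0.005,0.003,0.28],"rotation":[0,0,0],"jaw":1},{"dp":[0.005,0.003,0.335],"rotation":[0,0,0],"jaw":1},{"dp":[0.005,0.003,0.335],"rotation":[0,0,0],"jaw":1},{"dp":[0.005,0.003,0.335],"rotation":[0,0,0],"jaw":1}]'
python3 -m pendant '[{"dp":[0,0,0],"rotation":[0,0,0],"jaw":0},{"dp":[0,0,0],"rotation":[0,0,0],"jaw":0},{"dp":[0,0,0],"rotation":[0,0,0],"jaw":0},{"dp":[0,0,0],"rotation":[0,0,0],"jaw":0},{"dp":[0,0,0],"rotation":[0,0,0],"jaw":0},{"dp":[0,0,0],"rotation":[0,0,0],"jaw":0}]'
python3 -m pendant '[{"dp":[0,0,-0.3],"rotation":[0,0,0],"jaw":0},{"dp":[0,0,-0.6],"rotation":[0,0,0],"jaw":0},{"dp":[0,0,-0.9],"rotation":[0,0,0],"jaw":0},{"dp":[0,0,-1],"rotation":[0,0,0],"jaw":0},{"dp":[0,0,-1],"rotation":[0,0,0],"jaw":0}]'
```

```text
time: 14.55
ee_pos: [0.61, -0.2668, 0.0011]
eef_rot: [-0.001, 1.0, 0.0, 0.0]
ft_force: [-0.1, -0.1, -0.2]
width: 0.0868
grip_force: 0.0
time: 15.3
ee_pos: [0.6099, -0.2669, 0.0013]
eef_rot: [-0.001, 1.0, -0.0, 0.0]
ft_force: [0.1, 0.7, 0.7]
width: 0.0385
grip_force: 30.0
time: 15.92
ee_pos: [0.6102, -0.267, 0.1517]
eef_rot: [-0.001, 1.0, -0.0, 0.0]
ft_force: [0.2, -0.6, -1.4]
width: 0.0384
grip_force: 30.0
```

```bash
python3 -m pendant '[{"dp":[0.3,-0.1,0],"rotation":[0,0,0],"jaw":0},{"dp":[0.6,-0.2,0],"rotation":[0,0,0],"jaw":0},{"dp":[0.9,-0.27,0],"rotation":[0,0,0],"jaw":0},{"dp":[0.9,-0.27,0],"rotation":[0,0,0],"jaw":0}]'
python3 -m pendant '[{"dp":[0.2,0,0],"rotation":[0,0,0],"jaw":0},{"dp":[0.33,0,0],"rotation":[0,0,0],"jaw":0},{"dp":[0.33,0,0],"rotation":[0,0,0],"jaw":0},{"dp":[0.33,0,0],"rotation":[0,0,0],"jaw":0},{"dp":[0.33,0,0],"rotation":[0,0,0],"jaw":0},{"dp":[0.33,0,0],"rotation":[0,0,0],"jaw":0}]'
```

```text
time: 16.42
ee_pos: [0.4705, -0.3097, 0.1491]
eef_rot: [0.002, 1.0, 0.0, -0.002]
ft_force: [0.9, -0.4, -0.8]
width: 0.0384
grip_force: 30.0
time: 17.18
ee_pos: [0.4261, -0.3074, 0.1511]
eef_rot: [-0.001, 1.0, 0.0, 0.0]
ft_force: [-0.3, -0.8, -0.2]
width: 0.0385
grip_force: 30.0
```

```bash
python3 -m pendant '[{"dp":[0.003,0,0.15],"rotation":[0,0,0],"jaw":0},{"dp":[0.003,0,0.3],"rotation":[0,0,0],"jaw":0},{"dp":[0.003,0,0.4],"rotation":[0,0,0],"jaw":0},{"dp":[0.003,0,0.45],"rotation":[0,0,0],"jaw":0},{"dp":[0.003,0,0.48],"rotation":[0,0,0],"jaw":0},{"dp":[0.003,0,0.48],"rotation":[0,0,0],"jaw":0}]'
python3 -m pendant '[{"dp":[0,0,0.02],"rotation":[0,0,0],"jaw":0},{"dp":[0,0,0.04],"rotation":[0,0,0],"jaw":0},{"dp":[0,0,0.06],"rotation":[0,0,0],"jaw":0},{"dp":[0,0,0.08],"rotation":[0,0,0],"jaw":0},{"dp":[0,0,0.1],"rotation":[0,0,0],"jaw":0},{"dp":[0,0,0.1],"rotation":[0,0,0],"jaw":0}]'
```

```text
time: 17.92
ee_pos: [0.4252, -0.3078, 0.0795]
eef_rot: [-0.001, 1.0, -0.0, 0.0]
ft_force: [0.2, -0.2, -0.6]
width: 0.0383
grip_force: 30.0
time: 18.68
ee_pos: [0.4249, -0.3076, 0.064]
eef_rot: [-0.001, 1.0, 0.0, -0.0]
ft_force: [-0.1, 0.0, -0.1]
width: 0.0383
grip_force: 30.0
```

```bash
python3 -m pendant '[{"dp":[0,0,0.015],"rotation":[0,0,0],"jaw":0},{"dp":[0,0,0.03],"rotation":[0,0,0],"jaw":0},{"dp":[0,0,0.042],"rotation":[0,0,0],"jaw":0},{"dp":[0,0,0.048],"rotation":[0,0,0],"jaw":0},{"dp":[0,0,0.048],"rotation":[0,0,0],"jaw":0}]'
```

```text
time: 19.3
ee_pos: [0.425, -0.3077, 0.0572]
eef_rot: [-0.001, 1.0, -0.0, -0.0]
ft_force: [-1.5, 0.8, 1.6]
width: 0.0386
grip_force: 30.0
```

```bash
python3 -m pendant '[{"dp":[0,0,0],"rotation":[0,0,0],"jaw":0.6},{"dp":[0,0,0],"rotation":[0,0,0],"jaw":0.6},{"dp":[0,0,0],"rotation":[0,0,0],"jaw":0.75},{"dp":[0,0,0],"rotation":[0,0,0],"jaw":0.75}]'
python3 -m pendant '[{"dp":[0,0,-0.2],"rotation":[0,0,0],"jaw":0.8},{"dp":[0,0,-0.5],"rotation":[0,0,0],"jaw":0.8},{"dp":[0,0,-0.8],"rotation":[0,0,0],"jaw":1},{"dp":[0,0,-1],"rotation":[0,0,0],"jaw":1},{"dp":[0,0,-1],"rotation":[0,0,0],"jaw":1}]'
python3 -m pendant '[{"dp":[-0.4,0.2,0],"rotation":[0,0,0],"jaw":1},{"dp":[-0.6,0.4,0],"rotation":[0,0,0],"jaw":1},{"dp":[-0.6,0.4,0],"rotation":[0,0,0],"jaw":1},{"dp":[-0.6,0.4,0],"rotation":[0,0,0],"jaw":1}]'
python3 - <<'E'
from snap import *
c=snap("w5");s=r.read_state();print(s["ee_pos"])
print("sb on shaft",*disc(c,pix(c,(.4256,-.3076,.068)),.068,.040))
print("pinion on shaft",*disc(c,pix(c,(.4256,-.3076,.056)),.056,.046))
E
python3 -m pendant '[{"dp":[-0.2,0.3,0],"rotation":[0,0,0],"jaw":1},{"dp":[-0.4,0.6,0],"rotation":[0,0,0],"jaw":1},{"dp":[-0.53,0.9,0],"rotation":[0,0,0],"jaw":1},{"dp":[-0.53,0.95,0],"rotation":[0,0,0],"jaw":1},{"dp":[-0.53,0.95,0],"rotation":[0,0,0],"jaw":1}]'
python3 -m pendant '[{"dp":[0,0.3,0],"rotation":[0,0,0],"jaw":1},{"dp":[0,0.55,0],"rotation":[0,0,0],"jaw":1},{"dp":[0,0.55,0],"rotation":[0,0,0],"jaw":1},{"dp":[0,0.55,0],"rotation":[0,0,0],"jaw":1},{"dp":[0,0.55,0],"rotation":[0,0,0],"jaw":1}]'
```

```text
time: 19.8
ee_pos: [0.4251, -0.3077, 0.0571]
eef_rot: [-0.001, 1.0, -0.0, 0.0]
ft_force: [0.3, 0.2, 0.7]
width: 0.0623
grip_force: 0.0
time: 20.42
ee_pos: [0.4261, -0.3083, 0.2093]
eef_rot: [-0.001, 1.0, -0.002, 0.001]
ft_force: [0.7, 0.3, -0.4]
width: 0.0857
grip_force: 0.0
time: 20.92
ee_pos: [0.5143, -0.2477, 0.206]
eef_rot: [-0.001, 1.0, 0.0, -0.001]
ft_force: [0.2, 0.1, -0.3]
width: 0.0871
grip_force: 0.0
[ 0.514  -0.2485  0.2063]
sb on shaft (array([ 0.4251, -0.3086]), 0.0405) [ 0.4251 -0.3085] [0.0398 0.0401] 0.0673 2368
pinion on shaft (array([ 0.4254, -0.3096]), 0.0465) [ 0.4254 -0.3093] [0.0456 0.0459] 0.0555 236
time: 21.6
ee_pos: [0.5936, -0.106, 0.2069]
eef_rot: [-0.001, 1.0, -0.0, -0.0]
ft_force: [0.6, -0.1, -0.0]
width: 0.0868
grip_force: 0.0
time: 22.22
ee_pos: [0.594, -0.0249, 0.2069]
eef_rot: [0.001, 1.0, -0.0, -0.0]
ft_force: [0.3, -0.1, 0.1]
width: 0.0871
grip_force: 0.0
```

View pics/w5.png

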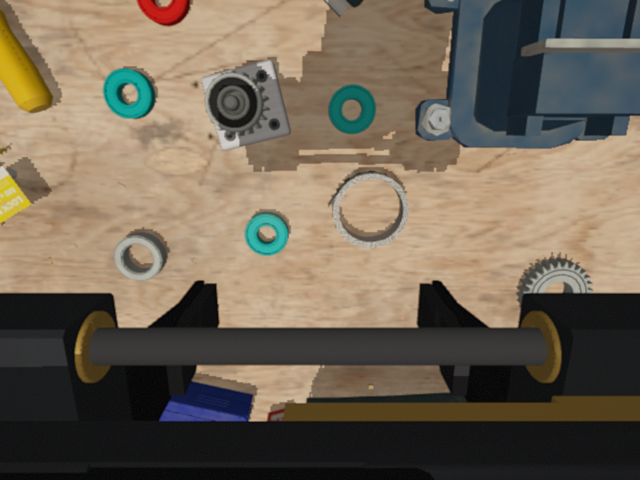

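The picture shows the small bearing seated on the pinion at (233,100), top at 67.3 mm, about 1 mm off axis. Now the gear.

```bash
python3 -m pendant '[{"dp":[0,0.012,0.4],"rotation":[0,0,0],"jaw":1},{"dp":[0,0.012,0.8],"rotation":[0,0,0],"jaw":1},{"dp":[0,0.012,1],"rotation":[0,0,0],"jaw":1},{"dp":[0,0.012,1],"rotation":[0,0,0],"jaw":1},{"dp":[0,0.012,1],"rotation":[0,0,0],"jaw":1}]' 40
python3 -m pendant '[{"dp":[0,0,0.15],"rotation":[0,0,0],"jaw":1},{"dp":[0,0,0.29],"rotation":[0,0,0],"jaw":1},{"dp":[0,0,0.345],"rotation":[0,0,0],"jaw":1},{"dp":[0,0,0.345],"rotation":[0,0,0],"jaw":1},{"dp":[0,0,0.345],"rotation":[0,0,0],"jaw":1}]'
python3 -m pendant '[{"dp":[0,0,0],"rotation":[0,0,0],"jaw":0},{"dp":[0,0,0],"rotation":[0,0,0],"jaw":0},{"dp":[0,0,0],"rotation":[0,0,0],"jaw":0},{"dp":[0,0,0],"rotation":[0,0,0],"jaw":0},{"dp":[0,0,0],"rotation":[0,0,0],"jaw":0}]'
python3 -m pendant '[{"dp":[0,0,-0.3],"rotation":[0,0,0],"jaw":0},{"dp":[0,0,-0.6],"rotation":[0,0,0],"jaw":0},{"dp":[0,0,-0.9],"rotation":[0,0,0],"jaw":0},{"dp":[0,0,-1],"rotation":[0,0,0],"jaw":0},{"dp":[0,0,-1],"rotation":[0,0,0],"jaw":0}]'
```

```text
time: 22.85
ee_pos: [0.595, -0.021, 0.0587]
eef_rot: [-0.001, 1.0, -0.0, 0.001]
ft_force: [0.5, -0.4, 0.9]
width: 0.087
grip_force: 0.0
time: 23.48
ee_pos: [0.5944, -0.0204, 0.0059]
eef_rot: [-0.001, 1.0, 0.0, 0.0]
ft_force: [-0.4, 0.7, -0.2]
width: 0.0869
grip_force: 0.0
time: 24.1
ee_pos: [0.5941, -0.0207, 0.0055]
eef_rot: [-0.001, 1.0, -0.0, 0.0]
ft_force: [-0.2, -0.5, 3.1]
width: 0.0628
grip_force: 39.5
time: 24.72
ee_pos: [0.5941, -0.0207, 0.1551]
eef_rot: [-0.001, 1.0, -0.0, 0.0]
ft_force: [0.2, 0.2, -3.1]
width: 0.0623
grip_force: 39.6
```

```bash
python3 -m pendant '[{"dp":[0.15,0.25,0],"rotation":[0,0,0],"jaw":0},{"dp":[0.3,0.5,0],"rotation":[0,0,0],"jaw":0},{"dp":[0.45,0.75,0],"rotation":[0,0,0],"jaw":0},{"dp":[0.45,0.8,0],"rotation":[0,0,0],"jaw":0},{"dp":[0.45,0.8,0],"rotation":[0,0,0],"jaw":0},{"dp":[0.45,0.8,0],"rotation":[0,0,0],"jaw":0}]'
python3 - <<'E'
from snap import *
c=snap("w6");s=r.read_state();print(s["ee_pos"])
print(pix(c,(.4615,.134,.09)))
shaft(c,(.4615,.134),((.036,.056),(.063,.078),(.083,.091)),.072)
held(c,.033,.0105)
E
```

```text
time: 25.48
ee_pos: [0.5265, 0.0979, 0.1544]
eef_rot: [-0.0, 1.0, -0.0, -0.001]
ft_force: [0.3, -0.3, -2.6]
width: 0.0625
grip_force: 39.6
[0.5265 0.098  0.1546]
(385, 142)
plate [0.4617 0.1339] [0.072 0.072] 7298 maxz 0.3167112205551137
(0.036, 0.056) 94 circlefit [0.4616 0.1339] R 0.012482283811618988
(0.063, 0.078) 82 circlefit [0.4616 0.1338] R 0.008982234155385732
(0.083, 0.091) 257 circlefit [0.4615 0.1336] R 0.00542111509000731
(array([ 200,  316,  524,  674, 5698, 2320,  282,  307,  321,  337,  295,
        282]), array([-0.0067, -0.0032,  0.0002,  0.0037,  0.0072,  0.0107,  0.0141,
        0.0176,  0.0211,  0.0246,  0.028 ,  0.0315,  0.035 ]))
held top 0.01050000000000001 offset from TCP [ 0.003 -0.   ] res [ 3.17  3.01  2.33 -0.08 -1.46 -2.32 -2.23 -1.72 -1.3   0.92  0.17  2.26
  1.41]
```

View pics/w6.png

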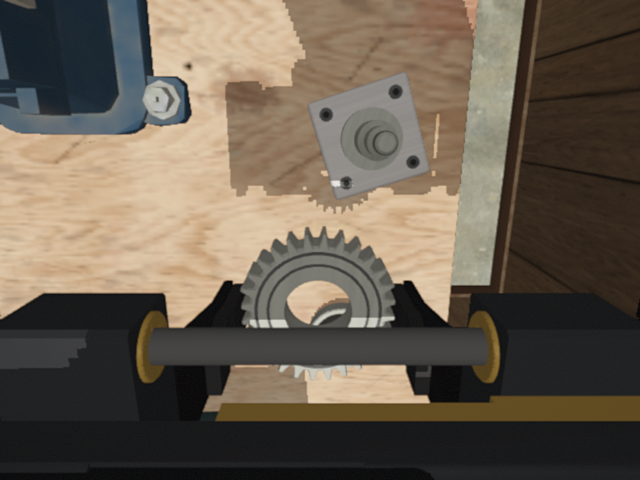

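Picture: gear held level, bore at (319,303), layshaft tip at (384,142). Go over the shaft.

```bash
python3 -m pendant '[{"dp":[0.2,0.12,0],"rotation":[0,0,0],"jaw":0},{"dp":[0.43,0.235,0],"rotation":[0,0,0],"jaw":0},{"dp":[0.43,0.235,0],"rotation":[0,0,0],"jaw":0},{"dp":[0.43,0.235,0],"rotation":[0,0,0],"jaw":0},{"dp":[0.43,0.235,0],"rotation":[0,0,0],"jaw":0},{"dp":[0.43,0.235,0],"rotation":[0,0,0],"jaw":0}]'
python3 -m pendant '[{"dp":[0,0,0.15],"rotation":[0,0,0],"jaw":0},{"dp":[0,0,0.25],"rotation":[0,0,0],"jaw":0},{"dp":[0,0,0.35],"rotation":[0,0,0],"jaw":0},{"dp":[0,0,0.4],"rotation":[0,0,0],"jaw":0},{"dp":[0,0,0.45],"rotation":[0,0,0],"jaw":0},{"dp":[0,0,0.5],"rotation":[0,0,0],"jaw":0},{"dp":[0,0,0.5],"rotation":[0,0,0],"jaw":0}]'
```

```text
time: 26.28
ee_pos: [0.4621, 0.1341, 0.1552]
eef_rot: [-0.001, 1.0, 0.0, -0.0]
ft_force: [0.5, -0.5, -3.4]
width: 0.0624
grip_force: 39.6
time: 27.15
ee_pos: [0.4615, 0.1344, 0.08]
eef_rot: [-0.001, 1.0, -0.0, -0.0]
ft_force: [-0.7, -0.3, -2.4]
width: 0.0627
grip_force: 39.6
```

```bash
python3 -m pendant '[{"dp":[-0.002,-0.003,0.03],"rotation":[0,0,0],"jaw":0},{"dp":[-0.002,-0.003,0.06],"rotation":[0,0,0],"jaw":0},{"dp":[-0.002,-0.003,0.09],"rotation":[0,0,0],"jaw":0},{"dp":[-0.002,-0.003,0.12],"rotation":[0,0,0],"jaw":0},{"dp":[-0.002,-0.003,0.15],"rotation":[0,0,0],"jaw":0},{"dp":[-0.002,-0.003,0.18],"rotation":[0,0,0],"jaw":0},{"dp":[-0.002,-0.003,0.18],"rotation":[0,0,0],"jaw":0}]'
python3 -m pendant '[{"dp":[0,0,0.03],"rotation":[0,0,0],"jaw":0},{"dp":[0,0,0.06],"rotation":[0,0,0],"jaw":0},{"dp":[0,0,0.08],"rotation":[0,0,0],"jaw":0},{"dp":[0,0,0.095],"rotation":[0,0,0],"jaw":0},{"dp":[0,0,0.105],"rotation":[0,0,0],"jaw":0},{"dp":[0,0,0.105],"rotation":[0,0,0],"jaw":0}]'
```

```text
time: 28.02
ee_pos: [0.4617, 0.134, 0.053]
eef_rot: [-0.001, 1.0, -0.0, -0.0]
ft_force: [-0.5, 0.1, -2.0]
width: 0.0624
grip_force: 39.6
time: 28.78
ee_pos: [0.462, 0.134, 0.0376]
eef_rot: [-0.001, 1.0, -0.0, 0.0]
ft_force: [0.1, 0.1, -2.1]
width: 0.0625
grip_force: 39.6
```

```bash
python3 -m pendant '[{"dp":[0,0,0.006],"rotation":[0,0,0],"jaw":0},{"dp":[0,0,0.008],"rotation":[0,0,0],"jaw":0},{"dp":[0,0,0.008],"rotation":[0,0,0],"jaw":0}]'
python3 -m pendant '[{"dp":[0,0,0],"rotation":[0,0,0],"jaw":0.85},{"dp":[0,0,0],"rotation":[0,0,0],"jaw":0.85},{"dp":[0,0,0],"rotation":[0,0,0],"jaw":1},{"dp":[0,0,0],"rotation":[0,0,0],"jaw":1}]'
python3 -m pendant '[{"dp":[0,0,-0.2],"rotation":[0,0,0],"jaw":1},{"dp":[0,0,-0.5],"rotation":[0,0,0],"jaw":1},{"dp":[0,0,-0.8],"rotation":[0,0,0],"jaw":1},{"dp":[0,0,-1],"rotation":[0,0,0],"jaw":1},{"dp":[0,0,-1],"rotation":[0,0,0],"jaw":1}]'
python3 -m pendant '[{"dp":[-0.3,-0.1,0],"rotation":[0,0,0],"jaw":1},{"dp":[-0.5,-0.4,0],"rotation":[0,0,0],"jaw":1},{"dp":[-0.5,-0.5,0],"rotation":[0,0,0],"jaw":1},{"dp":[-0.5,-0.5,0],"rotation":[0,0,0],"jaw":1}]'
python3 - <<'E'
from snap import *
c=snap("w7");s=r.read_state();print(s["ee_pos"])
print("gear on shaft",*disc(c,pix(c,(.4616,.1338,.048)),.048,.066))
E
```

```text
time: 29.15
ee_pos: [0.4621, 0.134, 0.0373]
eef_rot: [-0.001, 1.0, -0.0, 0.0]
ft_force: [-5.5, -3.1, 13.7]
width: 0.0623
grip_force: 39.6
time: 29.65
ee_pos: [0.462, 0.134, 0.0363]
eef_rot: [-0.001, 1.0, 0.0, -0.0]
ft_force: [-0.2, -0.5, -0.8]
width: 0.0844
grip_force: 0.0
time: 30.28
ee_pos: [0.4632, 0.1343, 0.1883]
eef_rot: [-0.001, 1.0, -0.0, 0.002]
ft_force: [0.4, -0.2, -0.1]
width: 0.0868
grip_force: 0.0
time: 30.78
ee_pos: [0.5365, 0.0584, 0.1853]
eef_rot: [-0.0, 1.0, 0.0, -0.001]
ft_force: [0.2, 1.0, -0.0]
width: 0.0871
grip_force: 0.0
[0.5363 0.0598 0.1858]
gear on shaft (array([0.4617, 0.1331]), 0.0663) [0.4617 0.1331] [0.0654 0.066 ] 0.048 4535
```

Gear home (top at 48.0 mm, 0.7 mm off axis). Now the sleeve.

```bash
python3 -m pendant '[{"dp":[-0.05,-0.3,0],"rotation":[0,0,0],"jaw":1},{"dp":[-0.1,-0.6,0],"rotation":[0,0,0],"jaw":1},{"dp":[-0.15,-0.95,0],"rotation":[0,0,0],"jaw":1},{"dp":[-0.15,-0.95,0],"rotation":[0,0,0],"jaw":1}]' 30
python3 -m pendant '[{"dp":[0,-0.35,0],"rotation":[0,0,0],"jaw":1},{"dp":[0,-0.7,0],"rotation":[0,0,0],"jaw":1},{"dp":[0,-0.95,0],"rotation":[0,0,0],"jaw":1},{"dp":[0,-0.95,0],"rotation":[0,0,0],"jaw":1}]'
python3 -m pendant '[{"dp":[0,-0.35,0],"rotation":[0,0,0],"jaw":1},{"dp":[0,-0.7,0],"rotation":[0,0,0],"jaw":1},{"dp":[0,-0.95,0],"rotation":[0,0,0],"jaw":1},{"dp":[0,-0.95,0],"rotation":[0,0,0],"jaw":1}]'
python3 -m pendant '[{"dp":[0,-0.3,0],"rotation":[0,0,0],"jaw":1},{"dp":[0,-0.3,0],"rotation":[0,0,0],"jaw":1},{"dp":[0,-0.3,0],"rotation":[0,0,0],"jaw":1},{"dp":[0,-0.3,0],"rotation":[0,0,0],"jaw":1},{"dp":[0,-0.3,0],"rotation":[0,0,0],"jaw":1}]'
python3 - <<'E'
from snap import *
c=snap("w8");s=r.read_state();print(s["ee_pos"],s["eef_rot"],s["joint_positions"])
print("sleeve",*disc(c,pix(c,(.5587,-.413,.016)),.016,.044))
E
```

```text
time: 31.32
ee_pos: [0.5597, -0.0866, 0.1859]
eef_rot: [0.002, 1.0, -0.001, -0.0]
ft_force: [-0.5, 1.1, -0.0]
width: 0.087
grip_force: 0.0
time: 31.82
ee_pos: [0.5599, -0.227, 0.1861]
eef_rot: [0.0, 1.0, -0.0, -0.0]
ft_force: [-0.1, 1.1, 0.0]
width: 0.0872
grip_force: 0.0
time: 32.33
ee_pos: [0.5605, -0.3689, 0.186]
eef_rot: [-0.0, 1.0, 0.0, 0.0]
ft_force: [-0.2, -0.1, 0.8]
width: 0.0869
grip_force: 0.0
time: 32.95
ee_pos: [0.561, -0.4121, 0.1867]
eef_rot: [-0.002, 1.0, -0.0, 0.0]
ft_force: [-0.5, -1.2, 1.1]
width: 0.087
grip_force: 0.0
[ 0.5609 -0.4125  0.1867] [-0.0015  1.     -0.0001  0.0001] [ 1.0828  0.6385 -0.817   1.2592  0.4546  1.4279  1.8796]
sleeve (array([ 0.5587, -0.4142]), 0.0443) [ 0.5587 -0.4141] [0.0437 0.0439] 0.0158 1286
```

```bash
python3 -m pendant '[{"dp":[0.014,-0.008,0.4],"rotation":[0,0,0],"jaw":1},{"dp":[0.014,-0.008,0.8],"rotation":[0,0,0],"jaw":1},{"dp":[0.014,-0.008,0.9],"rotation":[0,0,0],"jaw":1},{"dp":[0.014,-0.008,0.9],"rotation":[0,0,0],"jaw":1},{"dp":[0.014,-0.008,0.9],"rotation":[0,0,0],"jaw":1},{"dp":[0.014,-0.008,0.9],"rotation":[0,0,0],"jaw":1}]'
python3 -m pendant '[{"dp":[0,0,0.15],"rotation":[0,0,0],"jaw":1},{"dp":[0,0,0.27],"rotation":[0,0,0],"jaw":1},{"dp":[0,0,0.31],"rotation":[0,0,0],"jaw":1},{"dp":[0,0,0.31],"rotation":[0,0,0],"jaw":1},{"dp":[0,0,0.31],"rotation":[0,0,0],"jaw":1}]'
python3 -m pendant '[{"dp":[0,0,0],"rotation":[0,0,0],"jaw":0},{"dp":[0,0,0],"rotation":[0,0,0],"jaw":0},{"dp":[0,0,0],"rotation":[0,0,0],"jaw":0},{"dp":[0,0,0],"rotation":[0,0,0],"jaw":0},{"dp":[0,0,0],"rotation":[0,0,0],"jaw":0},{"dp":[0,0,0],"rotation":[0,0,0],"jaw":0}]'
python3 -m pendant '[{"dp":[0,0,-0.3],"rotation":[0,0,0],"jaw":0},{"dp":[0,0,-0.6],"rotation":[0,0,0],"jaw":0},{"dp":[0,0,-0.9],"rotation":[0,0,0],"jaw":0},{"dp":[0,0,-1],"rotation":[0,0,0],"jaw":0},{"dp":[0,0,-1],"rotation":[0,0,0],"jaw":0}]'
```

```text
time: 33.75
ee_pos: [0.5596, -0.4151, 0.0538]
eef_rot: [-0.001, 1.0, -0.001, 0.001]
ft_force: [0.1, 0.5, 0.1]
width: 0.0872
grip_force: 0.0
time: 34.38
ee_pos: [0.5589, -0.4147, 0.0055]
eef_rot: [-0.001, 1.0, -0.0, 0.0]
ft_force: [-0.2, 1.2, 0.2]
width: 0.087
grip_force: 0.0
time: 35.12
ee_pos: [0.5585, -0.4144, 0.0049]
eef_rot: [-0.001, 1.0, 0.0, 0.0]
ft_force: [0.8, 0.5, 0.9]
width: 0.042
grip_force: 30.0
time: 35.75
ee_pos: [0.5586, -0.4147, 0.1552]
eef_rot: [-0.001, 1.0, -0.0, 0.0]
ft_force: [0.1, 0.7, -1.6]
width: 0.042
grip_force: 30.0
```

```bash
python3 -m pendant '[{"dp":[0,0.3,-0.05],"rotation":[0,0,0],"jaw":0},{"dp":[0,0.6,-0.1],"rotation":[0,0,0],"jaw":0},{"dp":[0,0.95,-0.1],"rotation":[0,0,0],"jaw":0},{"dp":[0,0.95,-0.1],"rotation":[0,0,0],"jaw":0}]'
python3 -m pendant '[{"dp":[0,0.35,0],"rotation":[0,0,0],"jaw":0},{"dp":[0,0.7,0],"rotation":[0,0,0],"jaw":0},{"dp":[0,0.95,0],"rotation":[0,0,0],"jaw":0},{"dp":[0,0.95,0],"rotation":[0,0,0],"jaw":0}]'
python3 -m pendant '[{"dp":[0,0.35,0],"rotation":[0,0,0],"jaw":0},{"dp":[0,0.7,0],"rotation":[0,0,0],"jaw":0},{"dp":[0,0.95,0],"rotation":[0,0,0],"jaw":0},{"dp":[0,0.95,0],"rotation":[0,0,0],"jaw":0}]'
python3 -m pendant '[{"dp":[0.15,0.3,0],"rotation":[0,0,0],"jaw":0},{"dp":[0.35,0.55,0],"rotation":[0,0,0],"jaw":0},{"dp":[0.64,0.8,0],"rotation":[0,0,0],"jaw":0},{"dp":[0.64,0.8,0],"rotation":[0,0,0],"jaw":0},{"dp":[0.64,0.8,0],"rotation":[0,0,0],"jaw":0},{"dp":[0.64,0.8,0],"rotation":[0,0,0],"jaw":0},{"dp":[0.64,0.8,0],"rotation":[0,0,0],"jaw":0}]'
```

```text
time: 36.25
ee_pos: [0.5582, -0.2666, 0.1685]
eef_rot: [-0.005, 1.0, 0.001, -0.001]
ft_force: [-0.7, -0.1, -1.6]
width: 0.042
grip_force: 30.0
time: 36.75
ee_pos: [0.5573, -0.1265, 0.1686]
eef_rot: [-0.003, 1.0, 0.001, -0.001]
ft_force: [-0.1, -0.2, -2.2]
width: 0.042
grip_force: 30.0
time: 37.25
ee_pos: [0.5571, 0.0151, 0.1689]
eef_rot: [-0.003, 1.0, 0.001, -0.001]
ft_force: [-0.3, -0.1, -1.0]
width: 0.0418
grip_force: 30.0
time: 38.12
ee_pos: [0.4619, 0.132, 0.1697]
eef_rot: [-0.0, 1.0, 0.0, -0.0]
ft_force: [-0.6, 0.6, -1.8]
width: 0.042
grip_force: 30.0
```

```bash
python3 -m pendant '[{"dp":[0.002,0.012,0],"rotation":[0,0,0],"jaw":0},{"dp":[0.002,0.012,0.2],"rotation":[0,0,0],"jaw":0},{"dp":[0.002,0.012,0.4],"rotation":[0,0,0],"jaw":0},{"dp":[0.002,0.012,0.5],"rotation":[0,0,0],"jaw":0},{"dp":[0.002,0.012,0.56],"rotation":[0,0,0],"jaw":0},{"dp":[0.002,0.012,0.62],"rotation":[0,0,0],"jaw":0},{"dp":[0.002,0.012,0.62],"rotation":[0,0,0],"jaw":0},{"dp":[0.002,0.012,0.62],"rotation":[0,0,0],"jaw":0}]'
```

```text
time: 39.12
ee_pos: [0.4615, 0.1347, 0.0774]
eef_rot: [-0.001, 1.0, 0.0, 0.0]
ft_force: [0.1, 0.7, -0.9]
width: 0.0421
grip_force: 30.0
```

Down .0245 (0.163) to home; slow past the taper.

```bash
python3 -m pendant '[{"dp":[0,-0.005,0.02],"rotation":[0,0,0],"jaw":0},{"dp":[0,-0.006,0.04],"rotation":[0,0,0],"jaw":0},{"dp":[0,-0.006,0.06],"rotation":[0,0,0],"jaw":0},{"dp":[0,-0.006,0.08],"rotation":[0,0,0],"jaw":0},{"dp":[0,-0.006,0.1],"rotation":[0,0,0],"jaw":0},{"dp":[0,-0.006,0.12],"rotation":[0,0,0],"jaw":0},{"dp":[0,-0.006,0.12],"rotation":[0,0,0],"jaw":0}]'
python3 -m pendant '[{"dp":[0,0,0.015],"rotation":[0,0,0],"jaw":0},{"dp":[0,0,0.03],"rotation":[0,0,0],"jaw":0},{"dp":[0,0,0.04],"rotation":[0,0,0],"jaw":0},{"dp":[0,0,0.044],"rotation":[0,0,0],"jaw":0},{"dp":[0,0,0.044],"rotation":[0,0,0],"jaw":0}]'
```

```text
time: 40.0
ee_pos: [0.461, 0.1337, 0.0586]
eef_rot: [-0.001, 1.0, -0.0, -0.0]
ft_force: [-0.1, 0.4, -1.2]
width: 0.042
grip_force: 30.0
time: 40.62
ee_pos: [0.4612, 0.1337, 0.0524]
eef_rot: [-0.001, 1.0, -0.0, 0.0]
ft_force: [-0.3, 0.0, 1.2]
width: 0.0422
grip_force: 30.0
```

```bash
python3 -m pendant '[{"dp":[0,0,0],"rotation":[0,0,0],"jaw":0.62},{"dp":[0,0,0],"rotation":[0,0,0],"jaw":0.62},{"dp":[0,0,0],"rotation":[0,0,0],"jaw":0.75},{"dp":[0,0,0],"rotation":[0,0,0],"jaw":0.75}]'
python3 -m pendant '[{"dp":[0,0,-0.2],"rotation":[0,0,0],"jaw":0.8},{"dp":[0,0,-0.5],"rotation":[0,0,0],"jaw":0.8},{"dp":[0,0,-0.8],"rotation":[0,0,0],"jaw":1},{"dp":[0,0,-1],"rotation":[0,0,0],"jaw":1},{"dp":[0,0,-1],"rotation":[0,0,0],"jaw":1}]'
python3 -m pendant '[{"dp":[-0.3,0,0],"rotation":[0,0,0],"jaw":1},{"dp":[-0.6,-0.11,0],"rotation":[0,0,0],"jaw":1},{"dp":[-0.6,-0.11,0],"rotation":[0,0,0],"jaw":1},{"dp":[-0.6,-0.11,0],"rotation":[0,0,0],"jaw":1}]'
python3 - <<'E'
from snap import *
c=snap("w9");s=r.read_state();print(s["ee_pos"])
print("sleeve on shaft",*disc(c,pix(c,(.4616,.1338,.064)),.064,.044))
print("gear",*disc(c,pix(c,(.4616,.1338,.048)),.048,.066))
uv=pix(c,(.6249,.1165,.014));print(uv)
E
python3 -m pendant '[{"dp":[-0.3,0,0],"rotation":[0,0,0],"jaw":1},{"dp":[-0.48,0,0],"rotation":[0,0,0],"jaw":1},{"dp":[-0.48,0,0],"rotation":[0,0,0],"jaw":1},{"dp":[-0.48,0,0],"rotation":[0,0,0],"jaw":1},{"dp":[-0.48,0,0],"rotation":[0,0,0],"jaw":1}]'
python3 - <<'E'
from snap import *
c=snap("w10");s=r.read_state();print(s["ee_pos"])
print("lb",*disc(c,pix(c,(.6249,.1165,.014)),.014,.056))
E
```

```text
time: 41.12
ee_pos: [0.4611, 0.1337, 0.0523]
eef_rot: [-0.001, 1.0, -0.0, 0.0]
ft_force: [0.2, 0.4, 0.4]
width: 0.0629
grip_force: 0.0
time: 41.75
ee_pos: [0.4622, 0.134, 0.2042]
eef_rot: [-0.001, 1.0, -0.0, 0.002]
ft_force: [0.4, 0.1, -0.6]
width: 0.0853
grip_force: 0.0
time: 42.25
ee_pos: [0.5502, 0.118, 0.2012]
eef_rot: [-0.002, 1.0, 0.0, -0.001]
ft_force: [-0.5, 0.5, 1.0]
width: 0.0871
grip_force: 0.0
[0.5501 0.1181 0.2017]
sleeve on shaft (array([0.4618, 0.1328]), 0.0441) [0.4619 0.1327] [0.0436 0.0438] 0.0634 2057
gear (array([0.4617, 0.1331]), 0.0662) [0.4616 0.133 ] [0.0654 0.0655] 0.0479 2297
(316, 291)
time: 42.92
ee_pos: [0.6223, 0.1177, 0.2028]
eef_rot: [-0.001, 1.0, -0.0, 0.0]
ft_force: [-0.1, -0.8, -0.4]
width: 0.0869
grip_force: 0.0
[0.6225 0.1176 0.2028]
lb (array([0.6248, 0.1163]), 0.0565) [0.6247 0.1164] [0.0555 0.0559] 0.0134 2665
```

```bash
python3 -m pendant '[{"dp":[-0.014,-0.008,0.4],"rotation":[0,0,0],"jaw":1},{"dp":[-0.014,-0.008,0.8],"rotation":[0,0,0],"jaw":1},{"dp":[-0.014,-0.008,1],"rotation":[0,0,0],"jaw":1},{"dp":[-0.014,-0.008,1],"rotation":[0,0,0],"jaw":1},{"dp":[-0.014,-0.008,1],"rotation":[0,0,0],"jaw":1},{"dp":[-0.014,-0.008,1],"rotation":[0,0,0],"jaw":1}]'
python3 -m pendant '[{"dp":[0,0,0.15],"rotation":[0,0,0],"jaw":1},{"dp":[0,0,0.27],"rotation":[0,0,0],"jaw":1},{"dp":[0,0,0.325],"rotation":[0,0,0],"jaw":1},{"dp":[0,0,0.325],"rotation":[0,0,0],"jaw":1},{"dp":[0,0,0.325],"rotation":[0,0,0],"jaw":1}]'
python3 -m pendant '[{"dp":[0,0,0],"rotation":[0,0,0],"jaw":0},{"dp":[0,0,0],"rotation":[0,0,0],"jaw":0},{"dp":[0,0,0],"rotation":[0,0,0],"jaw":0},{"dp":[0,0,0],"rotation":[0,0,0],"jaw":0},{"dp":[0,0,0],"rotation":[0,0,0],"jaw":0},{"dp":[0,0,0],"rotation":[0,0,0],"jaw":0}]'
python3 -m pendant '[{"dp":[0,0,-0.3],"rotation":[0,0,0],"jaw":0},{"dp":[0,0,-0.6],"rotation":[0,0,0],"jaw":0},{"dp":[0,0,-0.9],"rotation":[0,0,0],"jaw":0},{"dp":[0,0,-1],"rotation":[0,0,0],"jaw":0},{"dp":[0,0,-1],"rotation":[0,0,0],"jaw":0}]'
```

```text
time: 43.72
ee_pos: [0.6262, 0.1166, 0.0543]
eef_rot: [-0.001, 1.0, 0.0, 0.001]
ft_force: [0.3, 0.0, 0.3]
width: 0.0869
grip_force: 0.0
time: 44.35
ee_pos: [0.6255, 0.1165, 0.004]
eef_rot: [-0.001, 1.0, 0.0, 0.0]
ft_force: [1.3, -1.2, 0.5]
width: 0.087
grip_force: 0.0
time: 45.1
ee_pos: [0.6252, 0.1164, 0.0036]
eef_rot: [-0.001, 1.0, 0.0, 0.0]
ft_force: [0.0, 0.2, 0.8]
width: 0.0558
grip_force: 30.0
time: 45.72
ee_pos: [0.6254, 0.1162, 0.1535]
eef_rot: [-0.001, 1.0, -0.0, 0.0]
ft_force: [-0.0, -0.3, -2.5]
width: 0.0556
grip_force: 30.0
```

```bash
python3 -m pendant '[{"dp":[0.3,0.05,0],"rotation":[0,0,0],"jaw":0},{"dp":[0.6,0.1,0],"rotation":[0,0,0],"jaw":0},{"dp":[0.8,0.115,0],"rotation":[0,0,0],"jaw":0},{"dp":[0.8,0.115,0],"rotation":[0,0,0],"jaw":0}]'
python3 -m pendant '[{"dp":[0.2,0,0],"rotation":[0,0,0],"jaw":0},{"dp":[0.288,0,0],"rotation":[0,0,0],"jaw":0},{"dp":[0.288,0,0],"rotation":[0,0,0],"jaw":0},{"dp":[0.288,0,0],"rotation":[0,0,0],"jaw":0},{"dp":[0.288,0,0],"rotation":[0,0,0],"jaw":0},{"dp":[0.288,0,0],"rotation":[0,0,0],"jaw":0}]'
```

```text
time: 46.22
ee_pos: [0.5028, 0.1327, 0.1518]
eef_rot: [-0.001, 1.0, -0.001, -0.001]
ft_force: [0.5, -1.1, -1.7]
width: 0.0556
grip_force: 30.0
time: 46.98
ee_pos: [0.4623, 0.1334, 0.1534]
eef_rot: [-0.001, 1.0, 0.0, -0.0]
ft_force: [0.0, -0.1, -1.5]
width: 0.0554
grip_force: 30.0
```

```bash
python3 -m pendant '[{"dp":[0.002,0.003,0.15],"rotation":[0,0,0],"jaw":0},{"dp":[0.002,0.003,0.27],"rotation":[0,0,0],"jaw":0},{"dp":[0.002,0.003,0.36],"rotation":[0,0,0],"jaw":0},{"dp":[0.002,0.003,0.4],"rotation":[0,0,0],"jaw":0},{"dp":[0.002,0.003,0.43],"rotation":[0,0,0],"jaw":0},{"dp":[0.002,0.003,0.43],"rotation":[0,0,0],"jaw":0}]'
python3 -m pendant '[{"dp":[0,0,0.02],"rotation":[0,0,0],"jaw":0},{"dp":[0,0,0.04],"rotation":[0,0,0],"jaw":0},{"dp":[0,0,0.06],"rotation":[0,0,0],"jaw":0},{"dp":[0,0,0.08],"rotation":[0,0,0],"jaw":0},{"dp":[0,0,0.1],"rotation":[0,0,0],"jaw":0},{"dp":[0,0,0.1],"rotation":[0,0,0],"jaw":0}]'
```

```text
time: 47.72
ee_pos: [0.4618, 0.1337, 0.0891]
eef_rot: [-0.001, 1.0, 0.0, 0.0]
ft_force: [-0.0, 0.5, -1.5]
width: 0.0551
grip_force: 30.0
time: 48.48
ee_pos: [0.4616, 0.1337, 0.0738]
eef_rot: [-0.001, 1.0, -0.0, -0.0]
ft_force: [0.8, -0.1, -1.1]
width: 0.0552
grip_force: 30.0
```

```bash
python3 -m pendant '[{"dp":[0,0,0.015],"rotation":[0,0,0],"jaw":0},{"dp":[0,0,0.03],"rotation":[0,0,0],"jaw":0},{"dp":[0,0,0.04],"rotation":[0,0,0],"jaw":0},{"dp":[0,0,0.044],"rotation":[0,0,0],"jaw":0},{"dp":[0,0,0.044],"rotation":[0,0,0],"jaw":0}]'
```

```text
time: 49.1
ee_pos: [0.4617, 0.1336, 0.0674]
eef_rot: [-0.001, 1.0, -0.0, 0.0]
ft_force: [0.5, 0.5, -1.4]
width: 0.0555
grip_force: 30.0
```

```bash
python3 -m pendant '[{"dp":[0,0,0.004],"rotation":[0,0,0],"jaw":0},{"dp":[0,0,0.006],"rotation":[0,0,0],"jaw":0},{"dp":[0,0,0.006],"rotation":[0,0,0],"jaw":0}]'
python3 -m pendant '[{"dp":[0,0,0],"rotation":[0,0,0],"jaw":0.75},{"dp":[0,0,0],"rotation":[0,0,0],"jaw":0.75},{"dp":[0,0,0],"rotation":[0,0,0],"jaw":0.9},{"dp":[0,0,0],"rotation":[0,0,0],"jaw":0.9}]'
python3 -m pendant '[{"dp":[0,0,-0.2],"rotation":[0,0,0],"jaw":0.9},{"dp":[0,0,-0.5],"rotation":[0,0,0],"jaw":0.9},{"dp":[0,0,-0.8],"rotation":[0,0,0],"jaw":1},{"dp":[0,0,-1],"rotation":[0,0,0],"jaw":1},{"dp":[0,0,-1],"rotation":[0,0,0],"jaw":1}]'
python3 -m pendant '[{"dp":[-0.3,0,0],"rotation":[0,0,0],"jaw":1},{"dp":[-0.5,-0.4,0],"rotation":[0,0,0],"jaw":1},{"dp":[-0.5,-0.7,0],"rotation":[0,0,0],"jaw":1},{"dp":[-0.5,-0.7,0],"rotation":[0,0,0],"jaw":1},{"dp":[-0.5,-0.7,0],"rotation":[0,0,0],"jaw":1},{"dp":[-0.5,-0.7,0],"rotation":[0,0,0],"jaw":1}]'
python3 - <<'E'
from snap import *
c=snap("w11");s=r.read_state();print(s["ee_pos"])
print("lb on shaft",*disc(c,pix(c,(.4616,.1338,.078)),.078,.056))
print("gear",*disc(c,pix(c,(.4616,.1338,.048)),.048,.066))
E
```

```text
time: 49.48
ee_pos: [0.4618, 0.1337, 0.067]
eef_rot: [-0.001, 1.0, -0.0, 0.0]
ft_force: [-3.1, -0.9, 7.3]
width: 0.0553
grip_force: 30.0
time: 49.98
ee_pos: [0.4617, 0.1337, 0.0665]
eef_rot: [-0.001, 1.0, -0.0, -0.0]
ft_force: [-0.7, 0.5, -0.0]
width: 0.0753
grip_force: 0.0
time: 50.6
ee_pos: [0.4628, 0.134, 0.2184]
eef_rot: [-0.001, 1.0, -0.0, 0.002]
ft_force: [-0.2, -0.2, -0.1]
width: 0.087
grip_force: 0.0
time: 51.35
ee_pos: [0.5365, 0.0303, 0.2163]
eef_rot: [-0.002, 1.0, -0.0, -0.0]
ft_force: [0.1, -0.7, -0.3]
width: 0.0873
grip_force: 0.0
[0.5366 0.0302 0.2164]
lb on shaft (array([0.4612, 0.1327]), 0.0569) [0.4615 0.1326] [0.0559 0.0562] 0.0771 4538
gear (array([0.4617, 0.1319]), 0.0657) [0.4617 0.1323] [0.0646 0.0652] 0.0477 767
```

View pics/w11.png

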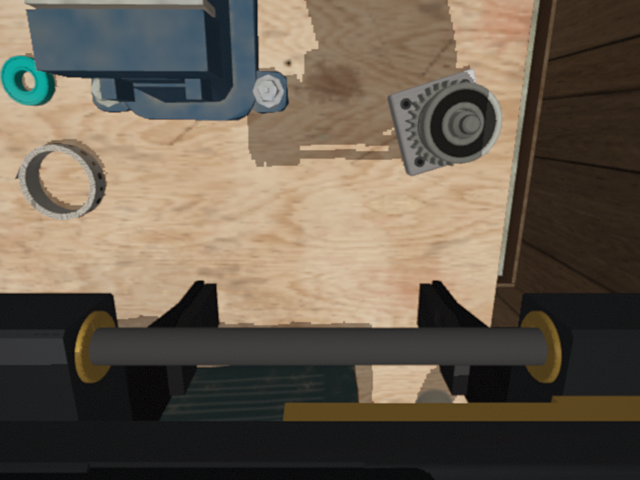

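The picture shows the layshaft stack seated: bearing at (463,122), top at 77 mm, about 1 mm off axis. The robot is clear of everything, so I hand in.

```bash
python3 -c "
from bench import r
print(r.close_job())"
```

```text
the job is handed in; nothing more can be done
None
```

I handed the job in after about 51 s of robot time: all five parts measured at home height, 0.7–1.7 mm off their shaft axes, with no drops. I never steered near the spray bottle, tape measure or strap roll, but the hand-in call gave no verdict.

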